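# Stir the walnuts and hang up the paddle

## Task

Take the wooden paddle out of its block and stir the walnuts round the pan with its blade until every one of them lies at least half its own width away from where it started, without spilling any. Then hang the paddle on the steel stand by sliding its side slot over the pin, between the pin's head and the post, and lowering it until the pin is at the top of the notch; let go so that it hangs still. Do not knock over the bottles.

Things in the scene. Friction and masses are not known exactly. Their poses are not given: they have to be found in the camera images.
- paddle: flat pale beech paddle, 200 mm long, 10 mm thick, about 0.12 kg, starts upright in the block. Origin: centre of its lower end; z up along it to the head, y across its width, x through its thickness. Blade 48 mm wide (z 0 to 74 mm), neck 26 mm (to 94), head 44 mm (94 to 200) with a slot cut in from its +y edge (see paddle_seat). Grip the solid top, z 139 to 200, across the thickness
- paddle_seat (a point): where the pin's axis lies in the slot when the paddle hangs: centre line, 135 mm above its lower end, mid-thickness, paddle's axes. The slot's mouth, open at the paddle's +y edge, is 18 mm high (its mid-height 18 mm below this point) and runs in to 7 mm past the centre line; there a notch 14 mm wide goes up to 4 mm above this point
- rack: dark wooden block, 60 x 90 x 44 mm, fixed, with a slot 13 x 52 mm and 34 mm deep in its top in which the paddle stands (paddle's lower end 10 mm above the table). Origin: centre of its underside; long slot side along its y
- pan: round steel pan, screwed to the table, sloping wall: outer radius 88 mm at the foot, 106 mm at the rim, rim 58 mm above the table, wall 4 mm, flat inner floor at 6 mm. Two flat screw lugs at its foot. Origin: centre of its underside
- stand: steel drying stand, fixed: base plate 130 x 120 x 14 mm, square post (22 mm along x, 24 along y) with its axis 35 mm to the -x of the origin, ending 174 mm above the table. A level pin sticks out of the post to the stand's +x. Origin: under the base, 5 mm to the +x of the plate's centre; z up
- pin_mid (a point): middle of the free length of the stand's pin, on its axis, 165 mm above the table, stand's axes: pin 8 mm thick, along x; 13 mm to -x is the post's face, 13 mm to +x the inner face of the pin's round head (26 mm across, 5 mm thick). The paddle's slot goes over the pin between head and post (26 mm)
- walnut1: walnut, 41 x 33 x 33 mm, 16 g, loose on the floor of the pan; origin at its centre
- walnut2: walnut, 41 x 33 x 33 mm, 16 g, loose on the floor of the pan; origin at its centre
- walnut3: walnut, 41 x 33 x 33 mm, 16 g, loose on the floor of the pan; origin at its centre
- walnut4: walnut, 41 x 33 x 33 mm, 16 g, loose on the floor of the pan; origin at its centre
- walnut5: walnut, 41 x 33 x 33 mm, 16 g, loose on the floor of the pan; origin at its centre
- bottle1: full dark bottle standing on the table, 72 mm in diameter, 200 mm tall; origin: centre of its underside, z up
- bottle2: full dark bottle standing on the table, 72 mm in diameter, 200 mm tall; origin: centre of its underside, z up
- bottle3: full dark bottle standing on the table, 72 mm in diameter, 200 mm tall; origin: centre of its underside, z up
- paddle_tip (a point): centre of the paddle's lower (blade) end, mid-thickness
There are look-alikes about, which are no part of the job. Leave any green look-alike of the walnut3 alone. Leave any orange look-alike of the paddle alone.

How it is judged:
On the way:
1. with the paddle's blade down in the pan, every walnut has been moved more than 15 mm from where it started (all at one moment) (distance of each of walnut1, walnut2, walnut3, walnut4, walnut5 from where it was at the start of the episode above 0.015 m and horizontal distance between paddle_tip and pan below 0.09 m and height (world z) of paddle_tip below 0.05 m), for 0.05 s.
At the end, for the whole second after the job is handed in: Paddle hangs by its slot on the pin between head and post: seat point within 5 mm in height, 7 mm sideways and 16 mm overall (level) of the pin's middle, under 0.3 rad off upright, at rest (0.04 m/s, 0.4 rad/s); walnuts' centres within 95 mm of the pan's axis and under 60 mm high (horizontal distance between paddle_seat and pin_mid below 0.016 m and y of paddle_seat in the frame of pin_mid between -0.007 and 0.007 m and z of paddle_seat in the frame of pin_mid between -0.005 and 0.005 m and angle between paddle's own z axis and vertical below 0.3 rad and linear speed of paddle below 0.04 m/s and angular speed of paddle below 0.4 rad/s and horizontal distance between each of walnut1, walnut2, walnut3, walnut4, walnut5 and pan below 0.095 m and height (world z) of each of walnut1, walnut2, walnut3, walnut4, walnut5 below 0.06 m); the robot touches nothing.
It fails at once if a bottle is knocked over (leans more than 0.5 rad) (angle between any of bottle1, bottle2, bottle3's own z axis and vertical above 0.5 rad).
It also fails if it takes over 61 s, if anything falls off the work surface, if the arm or the gripper's body presses on something with over 40 N, if the wrist force passes 120 N, or if a joint passes its speed limit or range.

## Robot

A 6-joint arm with a two-finger parallel gripper is mounted at the origin on the work surface. World frame = base frame: x ahead of the robot, y to its left, z up, the work surface at z = 0. Lengths are in m, angles in rad, forces in N, time in s.
With the tool pointing down it reaches from about 0.425 to 0.95 m from the base axis. Payload 3.5 kg.
Tool frame: the origin (TCP) lies midway between the tips of the shut fingers; the grasp point (between the pads) lies 19 mm behind it; z points along the fingers, y is the line along which they close (so a half turn about z gives the same grasp; the last joint's range is limited). The gripper opens to 85 mm and grips with 20 to 120 N. Pads are 22 mm wide; open, the fingers measure 114 mm over their backs; the gripper's body (76 mm by 85 mm) begins 54 mm behind the grasp point. The pads swing forward as they close: fully open they stand 13 mm farther back than shut.
Start: joints at [1.001, 0.286, 1.577, -0, 1.279, -0.15], TCP at [0.275, 0.616, 0.231] pointing down, gripper open.
Joint ranges: [-2.77, 2.77], [-0.9, 2.22], [0.21, 2.48], [-1.53, 4.67], [0.24, 2.81], [-2.84, 2.84]. Speed limits (rad/s): [2.79, 2.79, 3.14, 3.14, 3.14, 3.14].

## Interface

Orientations are given as a unit quaternion [x, y, z, w].
In Python, from plant import * gives the robot as it stands.
- The arm moves only by the tool move_arm, never from a script. Its argument "moves" is a list of rows, each a list of 3 entries, a list of its own where there are three numbers: the opening, from 0 (shut) to 1 (fully open), then the shift along the tool's x, y, z in m, then the turn, a rotation vector about the tool's x, y, z in rad. A call has exactly 10 rows; each row shifts and turns the commanded pose from where the row before left it, along the tool's axes as they then stand; what a row does not reach is not made up. A row lasts 1/12 s, in which the tool goes at most 41.7 mm and 7.16 degrees, less where a joint would pass 70% of its speed; a pose out of reach is approached as far as the arm can. A call is refused whole if a number of a shift passes 0.0417 or a number of a turn 0.125, either way. A call with a gripper value outside its range is refused whole. The fingers move at their own pace and stop on an object; "grip_force" is the grip in N (left out, the last holds). Time passes only in rows, so rows that do not move let the fingers close, or fill a call up. It gives the time, the measured TCP pose, the force, the opening and the grip force at its end, in the units of the state.
- get_state(): the state, without advancing time (a new reading comes with each control period).
- read_camera(name): name is "scene" or "top"; returns the picture (480x640x3 uint8, red, green, blue); there is no depth.
- camera_params(name): a dict with "fx", "fy", "cx", "cy" (pixels), "rvec" (rotation vector, rad) and "tvec" (3), from world to camera coordinates, as OpenCV has them. Camera axes: x right, y down, z forward; pixel columns grow to the right and rows downward; lengths in m; the calibration is good to about 2 mm. A picture is of the moment at which its call begins. camera_params takes no time and is no camera call.
- sign_off(): hands the job in; it is judged then, once.
The state is a dict: "time": time; "qpos": joint angles; "dq": joint speeds; "joint_efforts": joint torques, N m; "eef_pos": TCP position; "tcp_rot": TCP orientation; "contact_force": force on the tool from outside, world axes, zero at the start; "wrist_torque": the same for the moment, N m; "opening": opening from 0.0 (shut) to 1.0 (fully open); "finger_force": force on a finger pad.
Only numpy, scipy, OpenCV 4.12 (cv2) and the standard library are available. Lean on these libraries where they do the work, as an engineer would, in place of code of your own. Each camera call takes 0.05 s, during which the arm holds its last target. There are 200 camera calls.

## Working session

There is one attempt and no reset: what is moved stays moved. The work goes in short steps, Python scripts to look and compute and a tool call to move; the robot and the scene stay as the last step left them, time stands still between calls to the robot, and variables do not carry over. Pictures are saved under pics/ and viewed, at most 10 in all, crops included, and the job is handed in when it is done.

Besides the shell and the picture viewer there is one more tool, called after ">>>" by a JSON object that holds its "op" and its "data", one argument or row to a line. move_arm: Moves the arm, as the interface text tells. Its arguments: {"type":"object","properties":{"moves":{"type":"array"},"grip_force":{"type":"number"}},"required":["moves"]}

```bash
mkdir -p pics; ls
python3 - <<'E'
from plant import *
import cv2
for n in("scene","top"):
    cv2.imwrite(f"pics/{n}0.png",read_camera(n)[:,:,::-1]); print(camera_params(n))
print(get_state())
E
```

```text
pics
{'fx': 462.213763278937, 'fy': 462.213763278937, 'cx': 318.79596535478123, 'cy': 246.6386479866556, 'rvec': array([ 0.67262271,  2.73163229, -0.97079381]), 'tvec': array([ 0.5197771 , -0.15078534,  1.20977454])}
{'fx': 481.2506049464967, 'fy': 481.2506049464967, 'cx': 318.9395572342216, 'cy': 238.6676323828494, 'rvec': array([ 2.17148554, -2.17362212,  0.08554975]), 'tvec': array([0.01455425, 0.5851059 , 0.89950711])}
{'time': 0.1, 'qpos': array([ 1.00103768e+00,  2.87112701e-01,  1.57804659e+00, -7.41769442e-06,
        1.27857150e+00, -1.49993621e-01]), 'dq': array([-0.00149995, -0.00343988, -0.00403744, -0.00010521, -0.0018936 ,
        0.00086089]), 'joint_efforts': array([-4.58326995e-04, -4.07293081e+01, -2.93699867e+01, -2.00419408e-04,
        3.36440709e-03, -2.66882000e-05]), 'eef_pos': array([0.27474036, 0.61590735, 0.23005307]), 'tcp_rot': array([ 2.08343824e-01,  9.78055064e-01, -1.00183608e-03, -3.73158812e-04]), 'contact_force': array([0.54103763, 0.21758802, 0.36023629]), 'wrist_torque': array([-0.02710215,  0.0115613 , -0.02289169]), 'finger_force': 0.0, 'opening': 1.0000734763592458}
```

View pics/scene0.png

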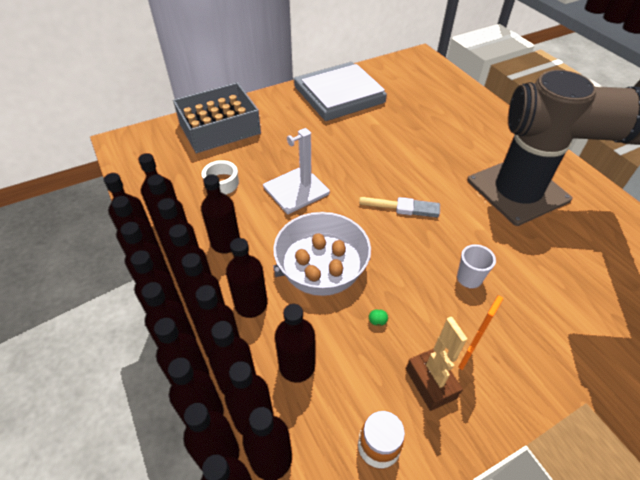

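View pics/top0.png

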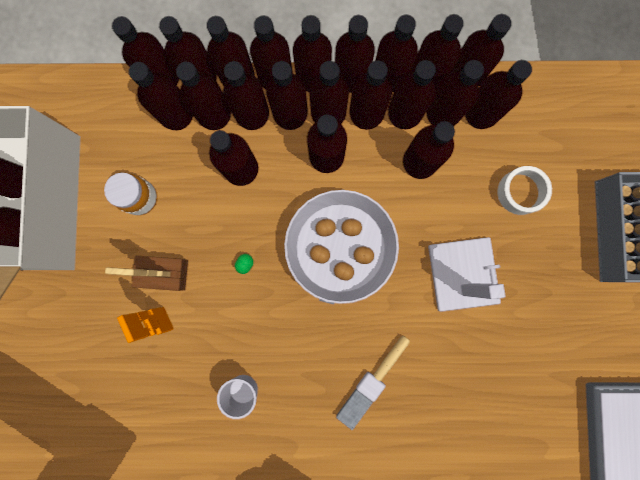

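The scene picture shows the pale paddle upright in the dark block at (447,350), with the orange look-alike beside it at (483,330). The pan with five brown nuts is at (322,253), the green look-alike nut at (378,317), and the stand at (300,180) with its pin at about (295,140). In the top picture the paddle is seen edge-on at (140,272), the block is at (160,273), the pan at (341,246) and the stand base at (466,274) with its pin at (491,267).

Candidates for the paddle are the pale one at (447,350), the orange one at (483,330) and the brush at (400,207). I choose the pale one in the block.

```bash
cat > h.py <<'E'
from plant import *
import cv2, numpy as np
from scipy.spatial.transform import Rotation as R
def cam(n):
    p=camera_params(n); K=np.array([[p['fx'],0,p['cx']],[0,p['fy'],p['cy']],[0,0,1]]); return K,cv2.Rodrigues(p['rvec'])[0],np.array(p['tvec']),p['rvec']
def onz(n,uv,z):
    K,Rm,t,_=cam(n); uv=np.atleast_2d(uv).astype(float)
    d=(Rm.T@np.linalg.inv(K)@np.c_[uv,np.ones(len(uv))].T).T; c=-Rm.T@t
    return c+d*((z-c[2])/d[:,2])[:,None]
def proj(n,P):
    K,Rm,t,rv=cam(n); return cv2.projectPoints(np.atleast_2d(P).astype(float),rv,t,K,None)[0][:,0]
def tri(us,ut):
    Ps=[K@np.c_[Rm,t] for K,Rm,t,_ in (cam("scene"),cam("top"))]
    X=cv2.triangulatePoints(Ps[0],Ps[1],np.array(us,float).reshape(2,1),np.array(ut,float).reshape(2,1))[:,0]; return X[:3]/X[3]
def crop(img,x,y,w,h,s): return cv2.resize(img[y:y+h,x:x+w],None,fx=s,fy=s,interpolation=cv2.INTER_CUBIC)
E
python3 - <<'E'
from h import *
s=cv2.imread("pics/scene0.png");t=cv2.imread("pics/top0.png")
a=crop(s,395,285,120,125,4.6);b=crop(t,90,235,110,110,3);c=crop(t,420,220,100,110,3);d=crop(s,255,115,85,110,4.6)
o=np.zeros((600,800,3),np.uint8)
o[:300,:400]=cv2.resize(crop(s,400,310,80,60,5),(400,300));o[300:,:400]=crop(s,265,120,80,60,5)
o[:300,400:]=crop(t,100,245,80,60,5);o[300:,400:]=crop(t,425,230,80,60,5)
# bottom-right is top crop shifted to contain the post: 80x60 from (425,250)
o[300:,400:]=crop(t,425,255,80,60,5)
cv2.imwrite("pics/c1.png",o)
hsv=cv2.cvtColor(t,cv2.COLOR_BGR2HSV)
# walnuts
m=cv2.inRange(hsv,(5,120,60),(20,255,220)); pan=np.zeros(m.shape,np.uint8); cv2.circle(pan,(341,246),45,255,-1); m&=pan
n,l,st,ce=cv2.connectedComponentsWithStats(m)
for i in range(1,n):
    if st[i,4]>80: print('nut',ce[i].round(1),st[i,4],onz("top",ce[i],.0225)[0].round(4))
# pan rim: greyish mask
m=cv2.inRange(hsv,(0,0,60),(180,60,255)); reg=np.zeros_like(m); reg[180:310,275:410]=255; m&=reg
c=max(cv2.findContours(m,0,2)[0],key=cv2.contourArea)
r=onz("top",c[:,0],.058)[:,:2]
(x,y),rad=cv2.minEnclosingCircle(r.astype(np.float32)); 
A=np.c_[2*r,np.ones(len(r))]; q=np.linalg.lstsq(A,(r**2).sum(1),rcond=None)[0]; print('pan',x,y,rad,q[:2],np.sqrt(q[2]+q[:2]@q[:2]))
# block
m=cv2.inRange(hsv,(0,60,20),(15,255,110)); reg=np.zeros_like(m); reg[245:300,115:200]=255; m&=reg
c=max(cv2.findContours(m,0,2)[0],key=cv2.contourArea); bx=cv2.boxPoints(cv2.minAreaRect(c)); print('block px',bx.round(1),cv2.contourArea(c)); print(onz("top",bx,.044).round(4))
# stand plate
m=cv2.inRange(hsv,(0,0,130),(180,45,255)); reg=np.zeros_like(m); reg[225:320,420:520]=255; m&=reg
c=max(cv2.findContours(m,0,2)[0],key=cv2.contourArea); bx=cv2.approxPolyDP(c,3,True)[:,0]; print('stand px',bx.tolist()); print(onz("top",bx,.014).round(4))
E
```

```text
nut [325.1 227.3] 255 [0.6074 0.0021 0.0225]
nut [351.4 227.2] 258 [ 0.6076 -0.0487  0.0225]
nut [319.6 253.9] 259 [0.5559 0.0127 0.0225]
nut [363.5 254.8] 263 [ 0.5541 -0.0715  0.0225]
nut [343.5 270.9] 260 [ 0.5233 -0.0331  0.0225]
pan 0.5683850646018982 -0.027461916208267212 0.10668626427650452 [ 0.56897971 -0.02719463] 0.10488360371039741
block px [[133.1 267.8]
 [134.3 254.6]
 [175.1 258.3]
 [173.9 271.5]] 273.0
[[0.5289 0.3633 0.044 ]
 [0.5539 0.3619 0.044 ]
 [0.5468 0.2847 0.044 ]
 [0.5219 0.2863 0.044 ]]
stand px [[490, 238], [430, 245], [439, 310], [500, 302], [504, 290], [496, 282], [494, 269], [499, 265], [493, 262]]
[[ 0.587  -0.3179  0.014 ]
 [ 0.5735 -0.2014  0.014 ]
 [ 0.4485 -0.2161  0.014 ]
 [ 0.4637 -0.3332  0.014 ]
 [ 0.4866 -0.3416  0.014 ]
 [ 0.5019 -0.3268  0.014 ]
 [ 0.5269 -0.3237  0.014 ]
 [ 0.5346 -0.3336  0.014 ]
 [ 0.5404 -0.3223  0.014 ]]
```

View pics/c1.png

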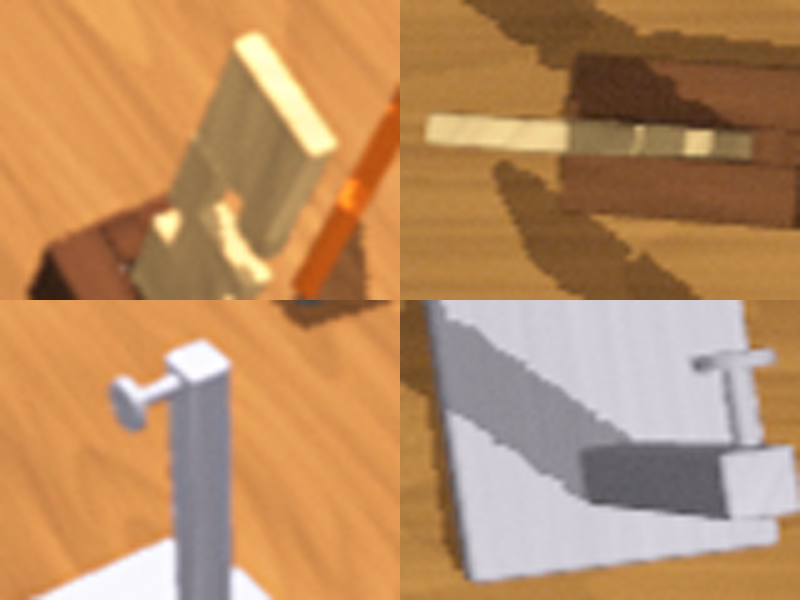

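The crop shows the pale paddle's head with its slot mouth opening to image lower right, which is world +y. Its top face runs from (449,317) to (465,340) in scene and from (105.6,271) to (133.6,272.6) in top. The pin's middle is at about (296,138) in scene and (493,277) in top.

Run:
```python
from h import *
s=cv2.imread("pics/scene0.png");t=cv2.imread("pics/top0.png")
# paddle top face: bright pale
for n,im,reg in(("scene",s,(435,305,480,350)),("top",t,(95,255,140,290))):
    h=cv2.cvtColor(im,cv2.COLOR_BGR2HSV); m=cv2.inRange(h,(12,40,205),(35,140,255)); r=np.zeros_like(m); r[reg[1]:reg[3],reg[0]:reg[2]]=255; m&=r
    c=max(cv2.findContours(m,0,2)[0],key=cv2.contourArea); b=cv2.minAreaRect(c); bp=cv2.boxPoints(b); w=onz(n,bp,.21)
    ctr=onz(n,b[0],.21)[0]; e=[np.linalg.norm(w[i]-w[(i+1)%4]) for i in range(2)]; k=int(e[1]>e[0]); d=w[(k+1)%4]-w[k]; d*=np.sign(d[1])
    print(n,np.round(b[0],1),ctr.round(4),np.round(e,4),'ydir deg',np.degrees(np.arctan2(d[1],d[0])).round(2))
O=np.array([.5182,-.2671]);th=np.radians(6.65);X=np.array([np.cos(th),np.sin(th)])
print('pin expected',O-.006*X, [proj(n,np.r_[O-.006*X,.165]).round(1).tolist() for n in("scene","top")])
print('pin tri',tri((296,137.6),(493,277)), 'posttop expected',proj("top",np.r_[O-.03*X,.174]).round(1),proj("scene",np.r_[O-.03*X,.174]).round(1))
for p in((220,141),(327,123),(443,131)): print('bottle top',onz("top",p,.2).round(3))
print(onz("scene",[(212,185),(239,247),(292,314)],.2).round(3))
```

```text
scene [456.8 328.6] [0.5197 0.3251 0.21  ] [0.0121 0.0454] ydir deg 84.86
top [118.6 271.1] [0.5195 0.3199 0.21  ] [0.0087 0.042 ] ydir deg 86.4
pin expected [ 0.51224037 -0.26779482] [[[294.2, 137.1]], [[492.6, 275.8]]]
pin tri [ 0.50912811 -0.26836251  0.16259347] posttop expected [[496.8 290.8]] [[302.7 130.4]]
bottle top [[0.726 0.17  0.2  ]]
bottle top [[ 0.755 -0.     0.2  ]]
bottle top [[ 0.741 -0.184  0.2  ]]
[[ 0.744 -0.164  0.2  ]
 [ 0.755  0.011  0.2  ]
 [ 0.731  0.179  0.2  ]]
```

>>> {"op": "move_arm", "data": {
  "moves": [
    [0.6,[0,0,-0.003],[0,0,0.1234]],
    [0.6,[0,0,-0.003],[0,0,0.1234]],
    [0.6,[0,0,-0.003],[0,0,0.1234]],
    [0.6,[0,0,-0.003],[0,0,0.1234]],
    [0.6,[0,0,-0.003],[0,0,0.1234]],
    [0.6,[0,0,-0.003],[0,0,0.1234]],
    [0.6,[0,0,-0.003],[0,0,0.1234]],
    [0.6,[0,0,-0.003],[0,0,0.1234]],
    [0.6,[0,0,-0.003],[0,0,0.1234]],
    [0.6,[0,0,-0.003],[0,0,0.1234]]
  ]
}}

```text
time: 0.93
eef_pos: [0.2749, 0.6161, 0.2606]
tcp_rot: [0.738, 0.675, -0.001, 0.0]
contact_force: [-0.9, 0.0, -0.2]
opening: 0.597
finger_force: 0.0
```

>>> {"op": "move_arm", "data": {
  "moves": [
    [0.6,[-0.0272,0.0268,0],[0,0,0]],
    [0.6,[-0.0272,0.0268,0],[0,0,0]],
    [0.6,[-0.0272,0.0268,0],[0,0,0]],
    [0.6,[-0.0272,0.0268,0],[0,0,0]],
    [0.6,[-0.0272,0.0268,0],[0,0,0]],
    [0.6,[-0.0272,0.0268,0],[0,0,0]],
    [0.6,[-0.0272,0.0268,0],[0,0,0]],
    [0.6,[-0.0272,0.0268,0],[0,0,0]],
    [0.6,[-0.0272,0.0268,0],[0,0,0]],
    [0.6,[-0.0272,0.0268,0],[0,0,0]]
  ]
}}

```text
time: 1.77
eef_pos: [0.5202, 0.3214, 0.2608]
tcp_rot: [0.736, 0.677, -0.0, -0.0]
contact_force: [-1.2, 1.2, -0.3]
opening: 0.601
finger_force: 0.0
```

```bash
cat > go.py <<'E'
# go.py x y z yaw(deg of tool y) : total shift in tool axes (after no turn) and turns still needed
import sys
from h import *
s=get_state(); r=R.from_quat(s['tcp_rot']); M=r.as_matrix(); p=s['eef_pos']
x,y,z,a=map(float,sys.argv[1:5]); a=np.radians(a)
T=np.c_[[-np.sin(a),np.cos(a),0],[np.cos(a),np.sin(a),0],[0,0,-1]]
print('t',round(s['time'],2),'tcp',p.round(4),'yaw',np.degrees(np.arctan2(M[1,1],M[0,1])).round(2),'tool z',M[:,2].round(3),'open',round(s['opening'],3),'F',s['contact_force'].round(1),'ff',round(s['finger_force'],1))
d=np.array([x,y,z])-p
print('shift in present axes',(M.T@d).round(4),'in final axes',(T.T@d).round(4),'turn',R.from_matrix(M.T@T).as_rotvec().round(4))
E
python3 go.py .5196 .3225 .169 -4.7
```

```text
t 1.77 tcp [0.5202 0.3214 0.2608] yaw -4.75 tool z [-0.001 -0.    -1.   ] open 0.601 F [-1.2  1.2 -0.3] ff 0.0
shift in present axes [ 0.0011 -0.0006  0.0918] in final axes [ 0.001  -0.0007  0.0918] turn [-0.0008  0.0004 -0.0009]
```

>>> {"op": "move_arm", "data": {
  "moves": [
    [0.6,[0.001,-0.0005,0.018],[0,0,0]],
    [0.6,[0,0,0.018],[0,0,0]],
    [0.6,[0,0,0.018],[0,0,0]],
    [0.6,[0,0,0.018],[0,0,0]],
    [0.6,[0,0,0.014],[0,0,0]],
    [0.6,[0,0,0.005],[0,0,0]],
    [0.4,[0,0,0],[0,0,0]],
    [0.2,[0,0,0],[0,0,0]],
    [0,[0,0,0],[0,0,0]],
    [0,[0,0,0],[0,0,0]]
  ],
  "grip_force": 60
}}

```text
time: 2.6
eef_pos: [0.5197, 0.3246, 0.172]
tcp_rot: [0.736, 0.677, 0.001, 0.0]
contact_force: [-1.6, 0.4, -1.4]
opening: 0.106
finger_force: 58.8
```

>>> {"op": "move_arm", "data": {
  "moves": [
    [0,[0,0,0],[0,0,0]],
    [0,[0,0,0],[0,0,0]],
    [0,[0,0,-0.005],[0,0,0]],
    [0,[0,0,-0.01],[0,0,0]],
    [0,[0,0,-0.015],[0,0,0]],
    [0,[0,0,-0.015],[0,0,0]],
    [0,[0,0,-0.015],[0,0,0]],
    [0,[0,0,-0.015],[0,0,0]],
    [0,[0,0,-0.01],[0,0,0]],
    [0,[0,0,-0.005],[0,0,0]]
  ],
  "grip_force": 60
}}

```text
time: 3.43
eef_pos: [0.5198, 0.3244, 0.2627]
tcp_rot: [0.736, 0.677, 0.001, 0.001]
contact_force: [0.2, -0.1, -1.7]
opening: 0.11
finger_force: 58.7
```

```bash
python3 go.py .5196 .3225 .169 -4.7
python3 - <<'E'
from h import *
a=read_camera("scene")[:,:,::-1];b=read_camera("top")[:,:,::-1]
cv2.imwrite("pics/s1.png",a);cv2.imwrite("pics/t1.png",b)
o=np.hstack([crop(a,380,230,130,170,3),crop(b,70,200,130,170,3)]);cv2.imwrite("pics/c2.png",o)
E
```

```text
t 3.43 tcp [0.5198 0.3244 0.2627] yaw -4.76 tool z [ 0.003  0.001 -1.   ] open 0.11 F [ 0.2 -0.1 -1.7] ff 58.7
shift in present axes [-0.002  -0.0004  0.0936] in final axes [-0.0019 -0.0001  0.0937] turn [ 0.0029 -0.0013 -0.001 ]
```

View pics/c2.png

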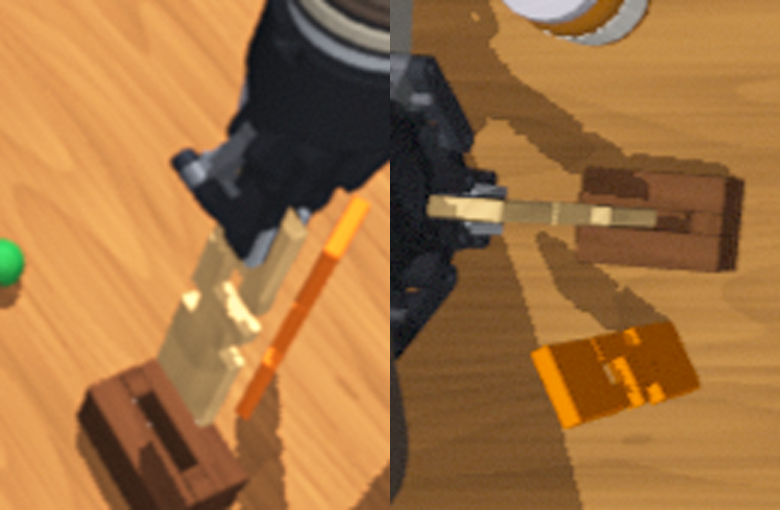

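The crop shows the paddle gripped upright and clear of the block, slot mouth to +y, with the orange paddle untouched. Next I carry it to the pan.

>>> {"op": "move_arm", "data": {
  "moves": [
    [0,[-0.0324,0.0036,0],[0,0,0]],
    [0,[-0.0324,0.0036,0],[0,0,0]],
    [0,[-0.0324,0.0036,0],[0,0,0]],
    [0,[-0.0324,0.0036,0],[0,0,0]],
    [0,[-0.0324,0.0036,0],[0,0,0]],
    [0,[-0.0324,0.0036,0],[0,0,0]],
    [0,[-0.0324,0.0036,0],[0,0,0]],
    [0,[-0.0324,0.0036,0],[0,0,0]],
    [0,[-0.0324,0.0036,0],[0,0,0]],
    [0,[-0.0324,0.0036,0],[0,0,0]]
  ]
}}

```text
time: 4.37
eef_pos: [0.5273, -0.0032, 0.2589]
tcp_rot: [0.736, 0.677, -0.001, -0.001]
contact_force: [0.9, 0.0, -1.1]
opening: 0.112
finger_force: 58.8
```

>>> {"op": "move_arm", "data": {
  "moves": [
    [0,[0,0,0],[0,0,0.12]],
    [0,[0,0,0],[0,0,0.12]],
    [0,[0,0,0],[0,0,0.12]],
    [0,[0,0,0],[0,0,0.12]],
    [0,[0,0,0],[0,0,0.12]],
    [0,[0,0,0],[0,0,0.12]],
    [0,[0,0,0],[0,0,0.12]],
    [0,[0,0,0],[0,0,0.12]],
    [0,[0,0,0],[0,0,0.12]],
    [0,[0,0,0],[0,0,0.12]]
  ]
}}

```text
time: 5.2
eef_pos: [0.5275, -0.0016, 0.2588]
tcp_rot: [0.99, 0.14, -0.001, -0.0]
contact_force: [-0.6, 0.8, -1.7]
opening: 0.107
finger_force: 58.8
```

>>> {"op": "move_arm", "data": {
  "moves": [
    [0,[0,0,0],[0,0,0.12]],
    [0,[0,0,0],[0,0,0.12]],
    [0,[0,0,0],[0,0,0.12]],
    [0,[0,0,0],[0,0,0.12]],
    [0,[0,0,0],[0,0,0.12]],
    [0,[0,0,0],[0,0,0.12]],
    [0,[0,0,0],[0,0,0.12]],
    [0,[0,0,0],[0,0,0]],
    [0,[0,0,0],[0,0,0]],
    [0,[0,0,0],[0,0,0]]
  ]
}}

```text
time: 6.03
eef_pos: [0.5279, -0.0017, 0.2596]
tcp_rot: [0.962, -0.271, -0.001, 0.0]
contact_force: [-0.7, -0.4, -1.7]
opening: 0.108
finger_force: 58.8
```

```bash
python3 go.py .5291 -.0021 .174 -122; python3 -c "
from h import *
print(get_state()['qpos'].round(3))"
```

```text
t 6.03 tcp [ 0.5279 -0.0017  0.2596] yaw -121.49 tool z [-0.001  0.    -1.   ] open 0.108 F [-0.7 -0.4 -1.7] ff 58.8
shift in present axes [ 0.0014 -0.0003  0.0856] in final axes [ 0.0013 -0.0003  0.0856] turn [0.0005 0.0012 0.0089]
[-0.195 -0.062  1.905 -0.     1.3    1.925]
```

>>> {"op": "move_arm", "data": {
  "moves": [
    [0,[0.0005,0,0.012],[0,0,0]],
    [0,[0.0005,0,0.015],[0,0,0]],
    [0,[0,0,0.015],[0,0,0]],
    [0,[0,0,0.01],[0,0,0]],
    [0,[0,0,0.008],[0,0,0]],
    [0,[0,0,0.007],[0,0,0]],
    [0,[0,0,0.006],[0,0,0]],
    [0,[0,0,0.006],[0,0,0]],
    [0,[0,0,0.005],[0,0,0]],
    [0,[0,0,0],[0,0,0]]
  ]
}}

```text
time: 6.87
eef_pos: [0.5285, -0.0022, 0.1753]
tcp_rot: [0.962, -0.273, -0.001, 0.0]
contact_force: [-1.3, 0.3, -2.5]
opening: 0.109
finger_force: 58.8
```

>>> {"op": "move_arm", "data": {
  "moves": [
    [0,[0.0002,0.0041,0],[0,0,-0.0873]],
    [0,[0.0002,0.0041,0],[0,0,-0.0873]],
    [0,[0.0002,0.0041,0],[0,0,-0.0873]],
    [0,[0.0002,0.0041,0],[0,0,-0.0873]],
    [0,[0.0002,0.0041,0],[0,0,-0.0873]],
    [0,[0.0002,0.0041,0],[0,0,-0.0873]],
    [0,[0.0002,0.0041,0],[0,0,-0.0873]],
    [0,[0.0002,0.0041,0],[0,0,-0.0873]],
    [0,[0.0002,0.0041,0],[0,0,-0.0873]],
    [0,[0.0002,0.0041,0],[0,0,-0.0873]]
  ]
}}

```text
time: 7.7
eef_pos: [0.525, -0.042, 0.177]
tcp_rot: [0.987, 0.162, 0.001, 0.0]
contact_force: [0.1, -0.3, -1.9]
opening: 0.106
finger_force: 58.8
```

```bash
cat > pan.py <<'E'
import sys
from h import *
s=get_state();M=R.from_quat(s['tcp_rot']).as_matrix();p=s['eef_pos'];d=p[:2]-[.569,-.027]
print('t',s['time'],'tcp',p.round(4),'r',np.hypot(*d).round(4),'phi',np.degrees(np.arctan2(d[1],d[0])).round(1),'width axis',np.degrees(np.arctan2(M[1,0],M[0,0])).round(1),'tip z',(p[2]-.162).round(4),'F',s['contact_force'].round(1),'tq',s['wrist_torque'].round(2))
for n in("top","scene"):
    im=read_camera(n)[:,:,::-1].copy(); cv2.imwrite(f"pics/{n}_{sys.argv[1]}.png",im)
    h=cv2.cvtColor(im,cv2.COLOR_BGR2HSV); m=cv2.inRange(h,(5,150,60),(16,255,220)) if n=="scene" else cv2.inRange(h,(5,120,60),(20,255,220)); r=np.zeros_like(m)
    c=proj(n,[.569,-.027,.03])[0]; cv2.circle(r,(int(c[0]),int(c[1])),46,255,-1); m=cv2.morphologyEx(m&r,cv2.MORPH_OPEN,np.ones((3,3)))
    k,l,st,ce=cv2.connectedComponentsWithStats(m)
    for i in range(1,k):
        if st[i,4]>40: print(n,ce[i].round(1),st[i,4],onz(n,ce[i],.0225)[0,:2].round(4))
E
python3 pan.py a
```

```text
t 7.7 tcp [ 0.525 -0.042  0.177] r 0.0465 phi -161.1 width axis 18.6 tip z 0.015 F [ 0.1 -0.3 -1.9] tq [ 0.07 -0.02  0.01]
top [319.9 226.3] 85 [0.6094 0.0122]
top [313.1 252.1] 56 [0.5595 0.0253]
scene [318.1 242.2] 128 [ 0.5555 -0.0644]
scene [302.2 258.7] 91 [ 0.6093 -0.0384]
scene [335.5 267.6] 148 [0.5553 0.0176]
scene [312.4 272.8] 149 [0.6068 0.0066]
scene [305.8 294.3] 87 [0.6446 0.0499]
```

Tracking is good and forces are low. I carry on sweeping.

>>> {"op": "move_arm", "data": {
  "moves": [
    [0,[0.0002,0.0041,0],[0,0,-0.0873]],
    [0,[0.0002,0.0041,0],[0,0,-0.0873]],
    [0,[0.0002,0.0041,0],[0,0,-0.0873]],
    [0,[0.0002,0.0041,0],[0,0,-0.0873]],
    [0,[0.0002,0.0041,0],[0,0,-0.0873]],
    [0,[0.0002,0.0041,0],[0,0,-0.0873]],
    [0,[0.0002,0.0041,0],[0,0,-0.0873]],
    [0,[0.0002,0.0041,0],[0,0,-0.0873]],
    [0,[0.0002,0.0041,0],[0,0,-0.0873]],
    [0,[0.0002,0.0041,0],[0,0,-0.0873]]
  ]
}}

```text
time: 8.63
eef_pos: [0.5523, -0.0704, 0.1766]
tcp_rot: [0.827, 0.563, 0.0, 0.0]
contact_force: [-0.4, 0.1, -0.9]
opening: 0.11
finger_force: 58.8
```

>>> {"op": "move_arm", "data": {
  "moves": [
    [0,[0.0002,0.0041,0],[0,0,-0.0873]],
    [0,[0.0002,0.0041,0],[0,0,-0.0873]],
    [0,[0.0002,0.0041,0],[0,0,-0.0873]],
    [0,[0.0002,0.0041,0],[0,0,-0.0873]],
    [0,[0.0002,0.0041,0],[0,0,-0.0873]],
    [0,[0.0002,0.0041,0],[0,0,-0.0873]],
    [0,[0.0002,0.0041,0],[0,0,-0.0873]],
    [0,[0.0002,0.0041,0],[0,0,-0.0873]],
    [0,[0.0002,0.0041,0],[0,0,-0.0873]],
    [0,[0.0002,0.0041,0],[0,0,-0.0873]]
  ]
}}

```text
time: 9.47
eef_pos: [0.592, -0.0677, 0.1765]
tcp_rot: [0.511, 0.86, -0.0, -0.0]
contact_force: [-0.1, 0.3, -1.0]
opening: 0.11
finger_force: 58.8
```

```bash
python3 pan.py b
```

```text
t 9.4667 tcp [ 0.592  -0.0677  0.1765] r 0.0468 phi -60.5 width axis 118.5 tip z 0.0145 F [-0.1  0.3 -1. ] tq [-0.12  0.11  0.01]
top [323.6 226.8] 215 [0.6085 0.0049]
top [348.8 231.8] 103 [ 0.5986 -0.0437]
top [316.9 253. ] 173 [0.5577 0.0179]
scene [301.1 263.6] 606 [ 0.6176 -0.0272]
scene [335.1 269.9] 86 [0.5591 0.0229]
scene [305.8 294.3] 87 [0.6446 0.0499]
```

>>> {"op": "move_arm", "data": {
  "moves": [
    [0,[0.0002,0.0041,0],[0,0,-0.0873]],
    [0,[0.0002,0.0041,0],[0,0,-0.0873]],
    [0,[0.0002,0.0041,0],[0,0,-0.0873]],
    [0,[0.0002,0.0041,0],[0,0,-0.0873]],
    [0,[0.0002,0.0041,0],[0,0,-0.0873]],
    [0,[0.0002,0.0041,0],[0,0,-0.0873]],
    [0,[0.0002,0.0041,0],[0,0,-0.0873]],
    [0,[0.0002,0.0041,0],[0,0,-0.0873]],
    [0,[0.0002,0.0041,0],[0,0,-0.0873]],
    [0,[0.0002,0.0041,0],[0,0,-0.0873]]
  ]
}}

```text
time: 10.4
eef_pos: [0.6153, -0.0361, 0.1765]
tcp_rot: [0.101, 0.995, -0.001, 0.0]
contact_force: [0.7, -0.7, -1.5]
opening: 0.109
finger_force: 58.7
```

>>> {"op": "move_arm", "data": {
  "moves": [
    [0,[0.0002,0.0041,0],[0,0,-0.0873]],
    [0,[0.0002,0.0041,0],[0,0,-0.0873]],
    [0,[0.0002,0.0041,0],[0,0,-0.0873]],
    [0,[0.0002,0.0041,0],[0,0,-0.0873]],
    [0,[0.0002,0.0041,0],[0,0,-0.0873]],
    [0,[0.0002,0.0041,0],[0,0,-0.0873]],
    [0,[0.0002,0.0041,0],[0,0,-0.0873]],
    [0,[0.0002,0.0041,0],[0,0,-0.0873]],
    [0,[0.0002,0.0041,0],[0,0,-0.0873]],
    [0,[0.0002,0.0041,0],[0,0,-0.0873]]
  ]
}}

```text
time: 11.23
eef_pos: [0.6061, 0.0027, 0.1767]
tcp_rot: [-0.329, 0.944, -0.001, 0.001]
contact_force: [0.3, -0.3, -2.0]
opening: 0.113
finger_force: 58.8
```

```bash
python3 pan.py c
python3 - <<'E'
from h import *
a=cv2.imread("pics/scene_c.png");b=cv2.imread("pics/top_c.png")
cv2.imwrite("pics/c3.png",np.hstack([crop(a,255,200,130,110,3),crop(b,275,185,130,110,3)]))
E
```

```text
t 11.2333 tcp [0.6061 0.0027 0.1767] r 0.0476 phi 38.6 width axis -141.5 tip z 0.0147 F [ 0.3 -0.3 -2. ] tq [-0.14 -0.23 -0.02]
scene [352.4 263.3] 92 [0.5164 0.0246]
scene [327.5 268.7] 95 [0.5724 0.0122]
scene [345.  274.1] 91 [0.5455 0.0427]
scene [331.2 279.8] 47 [0.5795 0.0419]
scene [310.9 296.3] 47 [0.6374 0.0592]
```

View pics/c3.png

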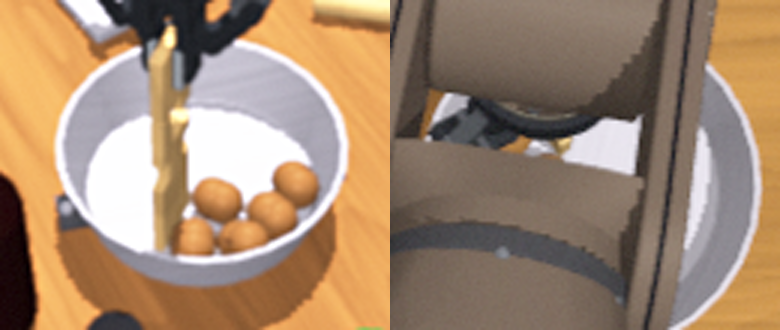

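The crop shows all five nuts heaped ahead of the blade on the +y side, none spilled. One of them is only about 16 mm from walnut3's start, so I push further.

>>> {"op": "move_arm", "data": {
  "moves": [
    [0,[0.0002,0.0041,0],[0,0,-0.0873]],
    [0,[0.0002,0.0041,0],[0,0,-0.0873]],
    [0,[0.0002,0.0041,0],[0,0,-0.0873]],
    [0,[0.001,0.004,0],[0,0,-0.05]],
    [0,[0.001,0.004,0],[0,0,0]],
    [0,[0.001,0.004,0],[0,0,0]],
    [0,[0.001,0.004,0],[0,0,0]],
    [0,[0.001,0.004,0],[0,0,0]],
    [0,[0.001,0.004,0],[0,0,0]],
    [0,[0,0.003,0],[0,0,0]]
  ]
}}

```text
time: 12.17
eef_pos: [0.5713, 0.0214, 0.1764]
tcp_rot: [-0.472, 0.882, -0.001, 0.001]
contact_force: [1.7, -0.1, -1.6]
opening: 0.109
finger_force: 58.8
```

```bash
python3 pan.py d
python3 - <<'E'
from h import *
a=cv2.imread("pics/scene_d.png");b=cv2.imread("pics/top_d.png")
cv2.imwrite("pics/c4.png",np.hstack([crop(a,255,200,130,110,3),crop(b,275,185,130,110,3)]))
print(get_state()['qpos'].round(2))
E
```

```text
t 12.1667 tcp [0.5713 0.0214 0.1764] r 0.0484 phi 87.3 width axis -123.7 tip z 0.0144 F [ 1.7 -0.1 -1.6] tq [-0.15 -0.47  0.01]
top [332.6 259.7] 142 [ 0.5449 -0.0122]
top [314.9 269.6] 249 [0.5259 0.0219]
scene [350.2 245.4] 105 [ 0.4948 -0.0219]
scene [350.6 267.2] 163 [0.5252 0.0322]
scene [337.1 277.5] 50 [0.5653 0.0426]
scene [305.2 293.9] 93 [0.6455 0.0484]
[-0.14  0.11  1.88  0.    1.15 -2.69]
```

View pics/c4.png

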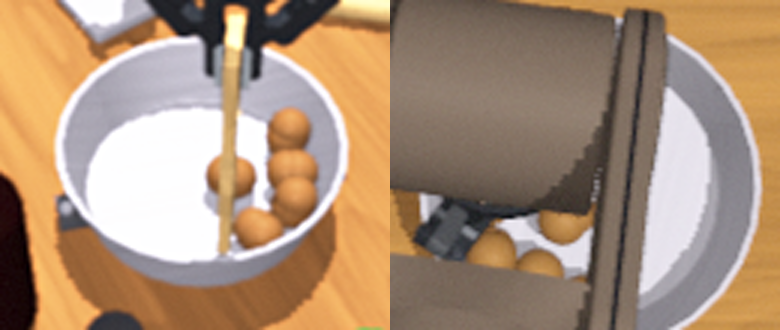

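The crop shows one nut at scene (332,259), which casts to about (.546,-.012), and four along the +y/-x wall. Each is over 25 mm from every starting spot, and none spilled. I lift out and turn.

>>> {"op": "move_arm", "data": {
  "moves": [
    [0,[0,0,-0.008],[0,0,0]],
    [0,[0,0,-0.012],[0,0,0]],
    [0,[0,0,-0.016],[0,0,0]],
    [0,[0,0,-0.022],[0,0,0]],
    [0,[0,0,-0.022],[0,0,0]],
    [0,[0,0,-0.022],[0,0,0]],
    [0,[0,0,-0.022],[0,0,0]],
    [0,[0,0,-0.022],[0,0,0]],
    [0,[0,0,-0.022],[0,0,0]],
    [0,[0,0,-0.016],[0,0,0]]
  ]
}}

```text
time: 13.1
eef_pos: [0.5715, 0.0214, 0.3643]
tcp_rot: [-0.472, 0.882, -0.001, 0.001]
contact_force: [0.6, 0.1, -1.7]
opening: 0.109
finger_force: 58.9
```

>>> {"op": "move_arm", "data": {
  "moves": [
    [0,[0,0,0],[0,0,0.122]],
    [0,[0,0,0],[0,0,0.122]],
    [0,[0,0,0],[0,0,0.122]],
    [0,[0,0,0],[0,0,0.122]],
    [0,[0,0,0],[0,0,0.122]],
    [0,[0,0,0],[0,0,0.122]],
    [0,[0,0,0],[0,0,0.122]],
    [0,[0,0,0],[0,0,0.122]],
    [0,[0,0,0],[0,0,0.122]],
    [0,[0,0,0],[0,0,0.122]]
  ]
}}

```text
time: 13.93
eef_pos: [0.5711, 0.0215, 0.3617]
tcp_rot: [0.121, 0.993, 0.0, 0.0]
contact_force: [0.8, -0.1, -2.3]
opening: 0.113
finger_force: 58.8
```

>>> {"op": "move_arm", "data": {
  "moves": [
    [0,[0,0,0],[0,0,0.122]],
    [0,[0,0,0],[0,0,0.122]],
    [0,[0,0,0],[0,0,0.122]],
    [0,[0,0,0],[0,0,0.122]],
    [0,[0,0,0],[0,0,0.122]],
    [0,[0,0,0],[0,0,0.122]],
    [0,[0,0,0],[0,0,0.122]],
    [0,[0,0,0],[0,0,0.122]],
    [0,[0,0,0],[0,0,0.122]],
    [0,[0,0,0],[0,0,0.122]]
  ]
}}

```text
time: 14.77
eef_pos: [0.5711, 0.0215, 0.3616]
tcp_rot: [0.668, 0.744, 0.0, -0.0]
contact_force: [-0.1, -0.4, -1.3]
opening: 0.108
finger_force: 58.8
```

```bash
python3 go.py .518 -.328 .360 6.65; python3 pan.py e
```

```text
t 14.77 tcp [0.5711 0.0215 0.3616] yaw 6.17 tool z [ 0.  0. -1.] open 0.108 F [-0.1 -0.4 -1.3] ff 58.8
shift in present axes [-0.3417 -0.0903  0.0016] in final axes [-0.341  -0.0932  0.0016] turn [ 0.0002 -0.0002 -0.0084]
t 14.7667 tcp [0.5711 0.0215 0.3616] r 0.0485 phi 87.5 width axis 96.2 tip z 0.1996 F [-0.1 -0.4 -1.3] tq [ 0.02 -0.   -0.02]
top [334.  256.2] 235 [ 0.5515 -0.0149]
top [326.2 280.4] 225 [5.052e-01 2.000e-04]
top [341.4 283.9] 152 [ 0.4985 -0.029 ]
scene [348.8 243.8] 126 [ 0.4953 -0.0276]
scene [347.5 267.3] 353 [0.5314 0.0292]
scene [331.5 259.1] 125 [ 0.5517 -0.0071]
scene [304.7 293.8] 89 [0.6463 0.0477]
```

>>> {"op": "move_arm", "data": {
  "moves": [
    [0,[-0.0341,-0.009,0],[0,0,-0.0084]],
    [0,[-0.0341,-0.0093,0],[0,0,0]],
    [0,[-0.0341,-0.0093,0],[0,0,0]],
    [0,[-0.0341,-0.0093,0],[0,0,0]],
    [0,[-0.0341,-0.0093,0],[0,0,0]],
    [0,[-0.0341,-0.0093,0],[0,0,0]],
    [0,[-0.0341,-0.0093,0],[0,0,0]],
    [0,[-0.0341,-0.0093,0],[0,0,0]],
    [0,[-0.0341,-0.0093,0],[0,0,0]],
    [0,[-0.0341,-0.0093,0],[0,0,0]]
  ]
}}

```text
time: 15.7
eef_pos: [0.52, -0.3299, 0.3612]
tcp_rot: [0.661, 0.75, 0.0, 0.0]
contact_force: [0.9, 0.1, -1.6]
opening: 0.109
finger_force: 58.8
```

>>> {"op": "move_arm", "data": {
  "moves": [
    [0,[0,0,0.005],[0,0,0]],
    [0,[0,0,0.015],[0,0,0]],
    [0,[0,0,0.02],[0,0,0]],
    [0,[0,0,0.022],[0,0,0]],
    [0,[0,0,0.022],[0,0,0]],
    [0,[0,0,0.022],[0,0,0]],
    [0,[0,0,0.02],[0,0,0]],
    [0,[0,0,0.015],[0,0,0]],
    [0,[0,0,0.009],[0,0,0]],
    [0,[0,0,0],[0,0,0]]
  ]
}}

```text
time: 16.53
eef_pos: [0.5197, -0.3271, 0.2079]
tcp_rot: [0.662, 0.75, 0.0, -0.003]
contact_force: [-0.6, 0.0, -1.6]
opening: 0.11
finger_force: 58.7
```

```bash
python3 go.py .518 -.328 .210 6.65
python3 - <<'E'
from h import *
a=read_camera("scene")[:,:,::-1];b=read_camera("top")[:,:,::-1]
cv2.imwrite("pics/s2.png",a);cv2.imwrite("pics/t2.png",b)
cv2.imwrite("pics/c5.png",np.hstack([crop(a,240,100,80,110,5),crop(b,440,230,80,110,5)]))
E
```

```text
t 16.53 tcp [ 0.5197 -0.3271  0.2079] yaw 7.12 tool z [-0.004  0.003 -1.   ] open 0.11 F [-0.6  0.  -1.6] ff 58.7
shift in present axes [-0.0007 -0.0018 -0.0021] in final axes [-0.0007 -0.0018 -0.0021] turn [-0.0032 -0.0038  0.0082]
```

View pics/c5.png

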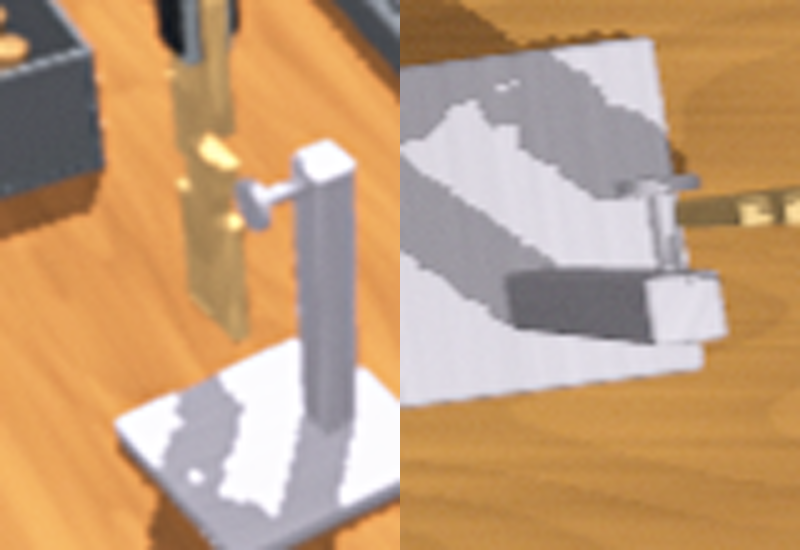

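The crop shows the paddle to the -y side of the pin at mouth height, with its slot facing the pin. Its lower corners are at scene (278,159) and (288.6,168) and its near lower edge is at top (496,273). I check the paddle against the TCP.

Run:
```python
from h import *
s=get_state();p=s['eef_pos'];M=R.from_quat(s['tcp_rot']).as_matrix();z=p[2]-.162
c=onz("scene",[(278,159),(288.6,168)],z);print('corners',c.round(4),'mid',c.mean(0).round(4),'len',np.linalg.norm(c[1]-c[0]).round(4))
tip=p+M[:,2]*.162
print('expected tip',tip.round(4),'corner px scene',proj("scene",[tip-M[:,0]*.024,tip+M[:,0]*.024]).round(1).tolist(),'top',proj("top",tip+M[:,0]*.024).round(1).tolist())
t=cv2.imread("pics/t2.png");h=cv2.cvtColor(t,cv2.COLOR_BGR2HSV)
m=cv2.inRange(h,(14,60,60),(40,255,255))[265:285,490:540]
# edges of paddle rows at each column in top view
g=cv2.cvtColor(t,cv2.COLOR_BGR2LAB)[:,:,2]
for x in (498,502,506): print(x,h[262:284,x].tolist())
S=s['eef_pos'];th=np.radians(6.65);X=np.array([np.cos(th),np.sin(th)]);Y=np.array([-X[1],X[0]]);pin=np.array([.511,-.268]);print('tip rel pin (x,y) stand',(tip[:2]-pin)@X,(tip[:2]-pin)@Y,'tcp',(p[:2]-pin)@X,(p[:2]-pin)@Y)
# side faces at known heights: project blade +y edge, both thickness sides
for n in("top",): print([proj(n,tip+M[:,0]*.024+M[:,1]*e).round(1).tolist() for e in(-.005,.005)])
```

```text
corners [[ 0.5273 -0.3431  0.0491]
 [ 0.5179 -0.2986  0.0491]] mid [ 0.5226 -0.3208  0.0491] len 0.0455
expected tip [ 0.521  -0.3284  0.0491] corner px scene [[277.7, 156.6], [287.5, 166.6]] top [[490.5, 273.3]]
498 [[16, 153, 185], [16, 156, 190], [14, 102, 170], [176, 15, 139], [124, 15, 139], [0, 19, 136], [16, 140, 195], [16, 150, 180], [18, 128, 143], [19, 127, 129], [17, 117, 126], [17, 116, 125], [18, 123, 126], [17, 144, 156], [17, 158, 187], [17, 159, 191], [16, 156, 190], [16, 159, 186], [16, 154, 194], [16, 156, 196], [16, 156, 195], [16, 136, 175]]
502 [[16, 159, 185], [16, 159, 188], [16, 156, 194], [17, 155, 194], [16, 156, 198], [17, 157, 202], [17, 151, 202], [17, 142, 158], [18, 122, 138], [18, 119, 131], [18, 120, 130], [19, 122, 128], [18, 120, 127], [17, 137, 168], [17, 157, 188], [16, 160, 191], [17, 157, 188], [16, 156, 185], [16, 155, 191], [16, 157, 193], [16, 157, 196], [16, 151, 191]]
506 [[16, 158, 184], [16, 156, 189], [17, 158, 195], [17, 157, 195], [17, 155, 198], [16, 157, 200], [17, 150, 189], [18, 125, 147], [18, 124, 130], [18, 124, 127], [19, 127, 124], [19, 120, 127], [19, 121, 122], [17, 145, 176], [17, 155, 187], [17, 156, 190], [17, 160, 186], [17, 160, 187], [16, 158, 191], [17, 156, 193], [16, 157, 193], [17, 162, 197]]
tip rel pin (x,y) stand 0.00294740128977393 -0.06116149482616174 tcp 0.0028778215934232706 -0.06109806406962932
[[[490.9, 276.0]], [[490.1, 270.7]]]
```

>>> {"op": "move_arm", "data": {
  "moves": [
    [0,[0,-0.0025,-0.001],[0,0,0]],
    [0,[0.004,0,0],[0,0,0]],
    [0,[0.006,0,0],[0,0,0]],
    [0,[0.006,0,0],[0,0,0]],
    [0,[0.006,0,0],[0,0,0]],
    [0,[0.006,0,0],[0,0,0]],
    [0,[0.006,0,0],[0,0,0]],
    [0,[0.006,0,0],[0,0,0]],
    [0,[0.006,0,0],[0,0,0]],
    [0,[0.004,0,0],[0,0,0]]
  ]
}}

```text
time: 17.47
eef_pos: [0.5119, -0.2781, 0.2113]
tcp_rot: [0.662, 0.749, 0.0, -0.0]
contact_force: [-0.2, 0.0, -2.2]
opening: 0.11
finger_force: 58.8
```

```bash
python3 go.py .511 -.268 .210 6.65
python3 - <<'E'
from h import *
a=read_camera("scene")[:,:,::-1];b=read_camera("top")[:,:,::-1]
cv2.imwrite("pics/s3.png",a);cv2.imwrite("pics/t3.png",b)
cv2.imwrite("pics/c6.png",np.hstack([crop(a,255,90,80,110,5),crop(b,440,230,80,110,5)]))
E
```

```text
t 17.47 tcp [ 0.5119 -0.2781  0.2113] yaw 7.03 tool z [-0.  0. -1.] open 0.11 F [-0.2  0.  -2.2] ff 58.8
shift in present axes [0.0101 0.0003 0.0013] in final axes [0.0101 0.0002 0.0013] turn [-0.0001 -0.0003  0.0067]
```

View pics/c6.png

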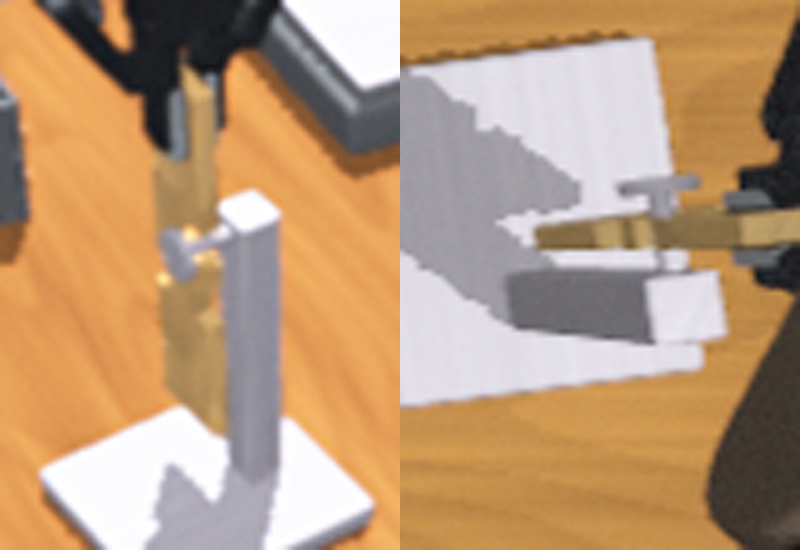

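The crop shows the pin inside the slot with the paddle about midway between head and post (top view rows 195 to 270, paddle at 230). No force is felt. I go on until the pin meets the slot's end.

>>> {"op": "move_arm", "data": {
  "moves": [
    [0,[0.002,0,0],[0,0,0]],
    [0,[0.002,0,0],[0,0,0]],
    [0,[0.002,0,0],[0,0,0]],
    [0,[0.002,0,0],[0,0,0]],
    [0,[0.001,0,0],[0,0,0]],
    [0,[0.001,0,0],[0,0,0]],
    [0,[0.001,0,0],[0,0,0]],
    [0,[0.001,0,0],[0,0,0]],
    [0,[0,0,0],[0,0,0]],
    [0,[0,0,0],[0,0,0]]
  ]
}}

```text
time: 18.4
eef_pos: [0.5106, -0.2671, 0.2113]
tcp_rot: [0.663, 0.749, -0.0, 0.0]
contact_force: [0.5, -0.0, -1.6]
opening: 0.11
finger_force: 58.8
```

```bash
python3 go.py .511 -.268 .210 6.65
```

```text
t 18.4 tcp [ 0.5106 -0.2671  0.2113] yaw 7.01 tool z [-0. -0. -1.] open 0.11 F [ 0.5 -0.  -1.6] ff 58.8
shift in present axes [-0.0009  0.0003  0.0013] in final axes [-0.0009  0.0003  0.0013] turn [-0.      0.0001  0.0063]
```

>>> {"op": "move_arm", "data": {
  "moves": [
    [0,[0.001,0,0],[0,0,0]],
    [0,[0.001,0,0],[0,0,0]],
    [0,[0.001,0,0],[0,0,0]],
    [0,[0,0,0],[0,0,0]],
    [0,[0,0,0],[0,0,0]],
    [0,[0,0,0],[0,0,0]],
    [0,[0,0,0],[0,0,0]],
    [0,[0,0,0],[0,0,0]],
    [0,[0,0,0],[0,0,0]],
    [0,[0,0,0],[0,0,0]]
  ]
}}

```text
time: 19.23
eef_pos: [0.5102, -0.2642, 0.2113]
tcp_rot: [0.663, 0.749, -0.0, 0.0]
contact_force: [-0.7, -0.0, -1.7]
opening: 0.108
finger_force: 58.8
```

>>> {"op": "move_arm", "data": {
  "moves": [
    [0,[0.001,0,0],[0,0,0]],
    [0,[0.0005,0,0],[0,0,0]],
    [0,[0.0005,0,0],[0,0,0]],
    [0,[0,0,0],[0,0,0]],
    [0,[0,0,0],[0,0,0]],
    [0,[0,0,0],[0,0,0]],
    [0,[0,0,0],[0,0,0]],
    [0,[0,0,0],[0,0,0]],
    [0,[0,0,0],[0,0,0]],
    [0,[0,0,0],[0,0,0]]
  ]
}}

```text
time: 20.07
eef_pos: [0.5099, -0.2622, 0.2113]
tcp_rot: [0.663, 0.749, -0.0, -0.0]
contact_force: [-0.4, 0.6, -1.5]
opening: 0.107
finger_force: 58.8
```

>>> {"op": "move_arm", "data": {
  "moves": [
    [0,[0.001,0,0],[0,0,0]],
    [0,[0.0005,0,0],[0,0,0]],
    [0,[0.0005,0,0],[0,0,0]],
    [0,[0,0,0],[0,0,0]],
    [0,[0,0,0],[0,0,0]],
    [0,[0,0,0],[0,0,0]],
    [0,[0,0,0],[0,0,0]],
    [0,[0,0,0],[0,0,0]],
    [0,[0,0,0],[0,0,0]],
    [0,[0,0,0],[0,0,0]]
  ]
}}

```text
time: 20.9
eef_pos: [0.5097, -0.2602, 0.2113]
tcp_rot: [0.663, 0.749, -0.0, 0.0]
contact_force: [0.6, 0.3, -0.5]
opening: 0.106
finger_force: 58.8
```

>>> {"op": "move_arm", "data": {
  "moves": [
    [0,[0.001,0,0],[0,0,0]],
    [0,[0.001,0,0],[0,0,0]],
    [0,[0,0,0],[0,0,0]],
    [0,[0,0,0],[0,0,0]],
    [0,[0,0,0],[0,0,0]],
    [0,[0,0,0],[0,0,0]],
    [0,[0,0,0],[0,0,0]],
    [0,[0,0,0],[0,0,0]],
    [0,[0,0,0],[0,0,0]],
    [0,[0,0,0],[0,0,0]]
  ]
}}

```text
time: 21.73
eef_pos: [0.5096, -0.2592, 0.2114]
tcp_rot: [0.663, 0.749, -0.001, 0.001]
contact_force: [0.1, -5.0, -3.8]
opening: 0.11
finger_force: 58.6
```

```bash
python3 go.py .511 -.268 .210 6.65
python3 - <<'E'
from h import *
a=read_camera("scene")[:,:,::-1];b=read_camera("top")[:,:,::-1]
cv2.imwrite("pics/s4.png",a);cv2.imwrite("pics/t4.png",b)
cv2.imwrite("pics/c7.png",np.hstack([crop(a,270,105,60,85,7),crop(b,450,250,60,85,6.9)[:595]]) if 0 else np.hstack([crop(a,275,110,55,80,7),crop(b,455,245,55,80,7)]))
E
```

```text
t 21.73 tcp [ 0.5096 -0.2592  0.2114] yaw 7.0 tool z [ 0.001 -0.002 -1.   ] open 0.11 F [ 0.1 -5.  -3.8] ff 58.6
shift in present axes [-0.0089  0.0003  0.0014] in final axes [-0.0089  0.0004  0.0014] turn [0.0004 0.0024 0.0062]
```

View pics/c7.png

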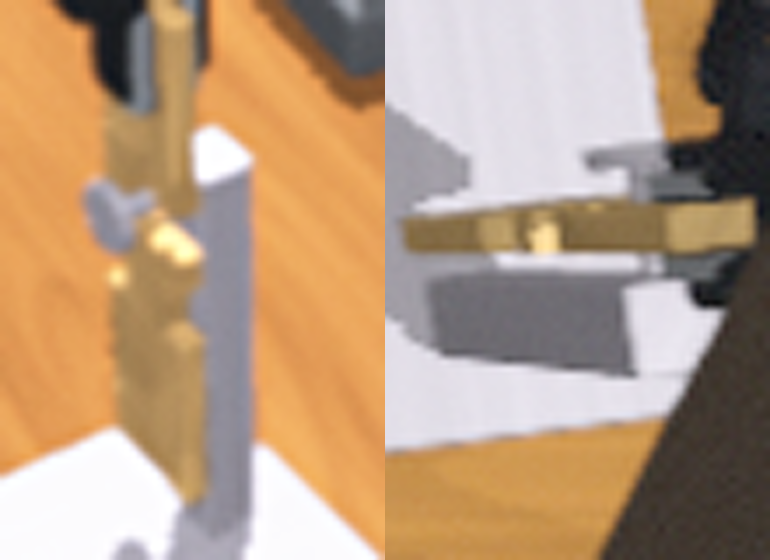

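The crop shows the pin deep in the slot, and the 5 N contact gives its end at TCP y of about -.260. I back off 4.5 mm to centre on the notch and lower.

>>> {"op": "move_arm", "data": {
  "moves": [
    [0,[-0.0025,0,0],[0,0,0]],
    [0,[-0.002,0,0],[0,0,0]],
    [0,[0,0,0],[0,0,0]],
    [0,[0,0,0.003],[0,0,0]],
    [0,[0,0,0.003],[0,0,0]],
    [0,[0,0,0.003],[0,0,0]],
    [0,[0,0,0.003],[0,0,0]],
    [0,[0,0,0.002],[0,0,0]],
    [0,[0,0,0],[0,0,0]],
    [0,[0,0,0],[0,0,0]]
  ]
}}

```text
time: 22.67
eef_pos: [0.5099, -0.2625, 0.197]
tcp_rot: [0.663, 0.749, 0.0, -0.0]
contact_force: [0.0, 0.0, -1.7]
opening: 0.109
finger_force: 58.7
```

>>> {"op": "move_arm", "data": {
  "moves": [
    [0,[0,0,0.001],[0,0,0]],
    [0,[0,0,0.001],[0,0,0]],
    [0,[0,0,0.001],[0,0,0]],
    [0,[0,0,0],[0,0,0]],
    [0,[0,0,0],[0,0,0]],
    [0,[0,0,0],[0,0,0]],
    [0,[0,0,0],[0,0,0]],
    [0,[0,0,0],[0,0,0]],
    [0,[0,0,0],[0,0,0]],
    [0,[0,0,0],[0,0,0]]
  ]
}}

```text
time: 23.5
eef_pos: [0.51, -0.2626, 0.1944]
tcp_rot: [0.663, 0.749, -0.0, 0.0]
contact_force: [0.3, -0.6, -1.7]
opening: 0.108
finger_force: 58.7
```

>>> {"op": "move_arm", "data": {
  "moves": [
    [0,[0,0,0.001],[0,0,0]],
    [0,[0,0,0.0005],[0,0,0]],
    [0,[0,0,0.0005],[0,0,0]],
    [0,[0,0,0],[0,0,0]],
    [0,[0,0,0],[0,0,0]],
    [0,[0,0,0],[0,0,0]],
    [0,[0,0,0],[0,0,0]],
    [0,[0,0,0],[0,0,0]],
    [0,[0,0,0],[0,0,0]],
    [0,[0,0,0],[0,0,0]]
  ]
}}

```text
time: 24.33
eef_pos: [0.51, -0.2626, 0.1924]
tcp_rot: [0.663, 0.749, -0.0, 0.0]
contact_force: [0.0, 0.5, -1.0]
opening: 0.114
finger_force: 58.7
```

>>> {"op": "move_arm", "data": {
  "moves": [
    [0,[0,0,0.001],[0,0,0]],
    [0,[0,0,0.0005],[0,0,0]],
    [0,[0,0,0.0005],[0,0,0]],
    [0,[0,0,0],[0,0,0]],
    [0,[0,0,0],[0,0,0]],
    [0,[0,0,0],[0,0,0]],
    [0,[0,0,0],[0,0,0]],
    [0,[0,0,0],[0,0,0]],
    [0,[0,0,0],[0,0,0]],
    [0,[0,0,0],[0,0,0]]
  ]
}}

```text
time: 25.17
eef_pos: [0.5102, -0.2628, 0.1917]
tcp_rot: [0.663, 0.749, -0.0, 0.0]
contact_force: [-1.5, 1.4, 4.7]
opening: 0.111
finger_force: 59.8
```

Contact at z = .1917 shows the paddle resting on the pin. I ease off and open gently.

>>> {"op": "move_arm", "data": {
  "moves": [
    [0,[0,0,-0.001],[0,0,0]],
    [0,[0,0,0],[0,0,0]],
    [0.15,[0,0,0],[0,0,0]],
    [0.2,[0,0,0],[0,0,0]],
    [0.25,[0,0,0],[0,0,0]],
    [0.3,[0,0,0],[0,0,0]],
    [0.4,[0,0,0],[0,0,0]],
    [0.5,[0,0,0],[0,0,0]],
    [0.5,[0,0,0],[0,0,0]],
    [0.5,[0,0,0],[0,0,0]]
  ],
  "grip_force": 20
}}

```text
time: 26.0
eef_pos: [0.51, -0.2627, 0.1913]
tcp_rot: [0.663, 0.749, -0.0, 0.0]
contact_force: [0.5, 0.2, -1.0]
opening: 0.499
finger_force: 0.0
```

>>> {"op": "move_arm", "data": {
  "moves": [
    [0.5,[0,0,-0.005],[0,0,0]],
    [0.5,[0,0,-0.01],[0,0,0]],
    [0.5,[0,0,-0.015],[0,0,0]],
    [0.5,[0,0,-0.02],[0,0,0]],
    [0.5,[0,0,-0.02],[0,0,0]],
    [0.5,[0,0,-0.02],[0,0,0]],
    [0.5,[0,0,-0.02],[0,0,0]],
    [0.5,[0,0,-0.02],[0,0,0]],
    [0.5,[0,0,-0.01],[0,0,0]],
    [0.5,[0,0,0],[0,0,0]]
  ]
}}

```text
time: 26.83
eef_pos: [0.5111, -0.2634, 0.3358]
tcp_rot: [0.663, 0.749, 0.0, 0.004]
contact_force: [0.6, -0.2, 0.7]
opening: 0.497
finger_force: 0.0
```

>>> {"op": "move_arm", "data": {
  "moves": [
    [0.5,[0,0,0],[0,0,0]],
    [0.5,[0,0,0],[0,0,0]],
    [0.5,[0,0,0],[0,0,0]],
    [0.5,[0,0,0],[0,0,0]],
    [0.5,[0,0,0],[0,0,0]],
    [0.5,[0,0,0],[0,0,0]],
    [0.5,[0,0,0],[0,0,0]],
    [0.5,[0,0,0],[0,0,0]],
    [0.5,[0,0,0],[0,0,0]],
    [0.5,[0,0,0],[0,0,0]]
  ]
}}

```text
time: 27.67
eef_pos: [0.51, -0.2626, 0.3314]
tcp_rot: [0.663, 0.749, -0.0, 0.0]
contact_force: [0.3, 0.7, -0.5]
opening: 0.498
finger_force: 0.0
```

```bash
python3 - <<'E'
from h import *
a=read_camera("scene")[:,:,::-1];b=read_camera("top")[:,:,::-1]
cv2.imwrite("pics/s5.png",a);cv2.imwrite("pics/t5.png",b)
cv2.imwrite("pics/c8.png",np.hstack([crop(a,240,90,130,200,3),crop(b,380,140,130,200,3)]))
E
python3 pan.py f
```

```text
t 27.7667 tcp [ 0.51   -0.2626  0.3314] r 0.2429 phi -104.1 width axis 97.0 tip z 0.1694 F [ 0.   0.4 -0.6] tq [0.   0.   0.05]
top [308.8 252.2] 252 [0.5593 0.0335]
top [333.4 256.3] 251 [ 0.5513 -0.0138]
top [319.1 275.5] 485 [0.5146 0.0137]
top [343.6 284.4] 213 [ 0.4975 -0.033 ]
scene [348.8 243.8] 126 [ 0.4953 -0.0276]
scene [331.4 258.6] 141 [ 0.5512 -0.0085]
scene [347.  267.1] 413 [0.5321 0.0283]
scene [305.2 293.9] 93 [0.6455 0.0484]
```

View pics/c8.png

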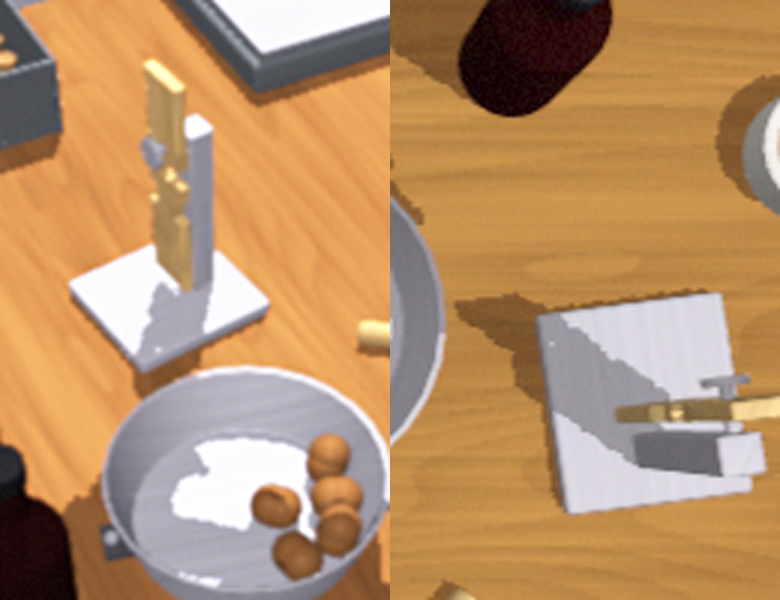

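The crop shows the paddle hanging upright on the pin between head and post, gripper clear, and all five nuts in the pan. A last check that it is still, then I hand it in.

>>> {"op": "move_arm", "data": {
  "moves": [
    [0.5,[0,0,0],[0,0,0]],
    [0.5,[0,0,0],[0,0,0]],
    [0.5,[0,0,0],[0,0,0]],
    [0.5,[0,0,0],[0,0,0]],
    [0.5,[0,0,0],[0,0,0]],
    [0.5,[0,0,0],[0,0,0]],
    [0.5,[0,0,0],[0,0,0]],
    [0.5,[0,0,0],[0,0,0]],
    [0.5,[0,0,0],[0,0,0]],
    [0.5,[0,0,0],[0,0,0]]
  ]
}}

```text
time: 28.7
eef_pos: [0.51, -0.2626, 0.3313]
tcp_rot: [0.663, 0.749, 0.0, -0.0]
contact_force: [0.9, -0.1, 0.5]
opening: 0.499
finger_force: 0.0
```

Run:
```python
from h import *
a=read_camera("scene")[:,:,::-1];d=cv2.absdiff(a,cv2.imread("pics/s5.png"))[100:200,260:330];print(d.max())
if d.max()<60: print(sign_off())
```

```text
5
the job is handed in; nothing more can be done
None
```

I handed the job in at about 29 s: by camera, all five walnuts lie more than 15 mm from where they started and are still in the pan, and the paddle hangs still on the pin with the gripper clear; `sign_off()` gave no verdict.

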